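# Clamp the glued panel in the press fixture

### The job

Take the long decorated panel from its slanted drying stand, lay it flat with its decorated face up in the nest of the gluing fixture, and shut the toggle clamp on it so that it is held down. The clamp may be found shut or open: see which, and open it first if it is shut. Leave the short panel and everything else on the table where they are, and let go of everything at the end.

Things in the scene. Friction and masses are not known exactly. Their poses are not given: they have to be found in the camera images.
- long_panel_center (a point): Centre of the long panel, a wooden board 150 x 56 x 22 mm (x length, y width, z out of its decorated face with three flowers), under 0.2 kg. It starts face up on a slanted drying stand, its length sloping at 35 degrees, rising away from the robot. The ramp under it is only 34 mm wide, so it can be gripped across its width, square to its face, near the middle.
- short_panel_center (a point): Centre of the short panel: same make, width and thickness, but 100 mm long with two flowers. It lies on the other drying stand. Not to be moved.
- stand_a: Drying stand (fixed) that holds the long panel: foot 170 x 90 x 14 mm, ramp rising at 35 degrees towards its +x to 123 mm height, with an end lip at the low end, 18 mm above the ramp. Origin at the centre of its underside. The two stands may change places.
- stand_b: Identical drying stand (fixed) that holds the short panel.
- nest (a point): Centre of the top face of the fixture's bed (fixed), 35 mm above the table; x along the panel's length when seated (either way round), z up, +y towards the toggle clamp. Bed 140 x 36 mm. The seated panel's centre is 11 mm above this point. End stops, inner faces at x = +/-80 mm, stand 12 mm above the bed.
- fixture: Gluing fixture (fixed), origin below the nest point, on the table, same axes. Plywood base 15 mm thick, from y = -60 to 130 mm, x = -100 to 100 mm. Four corner lips, 9 mm above the bed, inner faces at y = +/-32 mm, spanning |x| 48 to 74 mm; with the end stops they leave 4 to 5 mm play all round the panel. The sides are open for fingers between the lips.
- clamp_pivot (a point): The clamp's hinge (fixed), 95 mm from the nest point along its +y and 45 mm above it (80 mm above the table); axes as the nest's, the hinge axis along x. It sits between two steel cheeks, 32 mm over all in x, 100 mm tall.
- clamp (a joint): Angle q of the toggle clamp: 0 = shut on the panel, arm level; -0.1 = shut, nest empty (stop); 1.75 = open (stop), arm up and leaning 10 degrees back, handle nearly level, pointing to the nest's +y. Arm and handle are one piece. It tips over-centre by its own weight: above about 0.8 it falls open, below shut, in about 1 s, with 0.3 Nm (3 N at the handle). Found shut or open.
- clamp_handle (a point): Grip point on the clamp's handle (moves with it): on the axis of the round black rubber grip, 20 mm thick, spanning 50 to 132 mm from the pivot. From the pivot, in the nest's axes: y = 0.108 sin(q - 0.2), z = 0.108 cos(q - 0.2). It can be pinched from above across the nest's x at any angle, and turns between the fingers as they follow its arc.
- clamp_pad (a point): Centre of the underside of the round rubber pad (24 mm across, 16 mm tall) under the end of the hold-down arm (16 mm wide, 14 mm thick), 95 mm from the pivot. When the clamp is fully open the pad is clear of the space above the nest.
- tub: White plastic bowl-shaped glue tub, 90 mm across the rim, 65 mm tall. Origin at the centre of its underside. A bystander, not to be disturbed.
- glue_bottle: White plastic bottle with grey cap, 56 mm diameter, 150 mm tall. Origin at the centre of its underside. A bystander, not to be disturbed.
- bead_jar: Glass jar with black lid, 70 mm diameter, 100 mm tall. Origin at the centre of its underside. A bystander, not to be disturbed.
- brush: Flat glue brush, 170 mm long, lying on the table between the two stands. Origin at the centre of its underside. A bystander, not to be disturbed.
- spool: Plain wooden spool standing upright, 44 mm diameter, 48 mm tall. Origin at the centre of its underside. A bystander, not to be disturbed.
- tin: Plain steel tin, 68 mm diameter, 80 mm tall. Origin at the centre of its underside. A bystander, not to be disturbed.
- sanding_block: Cork sanding block 80 x 50 x 35 mm. Origin at the centre of its underside. A bystander, not to be disturbed.
Not all that is in view belongs to the job. Leave any blue look-alike of the part that bears long_panel_center alone.

How it is judged:
By the outcome, as a careful person would: the job done as asked, in the order asked, and still so for the second after the job is handed in, with the robot touching nothing.
It also fails if it takes over 72 s, if anything falls off the work surface, if the arm or the gripper's body presses on something with over 40 N, if the wrist force passes 120 N, or if a joint passes its speed limit or range.

### The arm

A 6-joint arm with a two-finger parallel gripper is mounted at the origin on the work surface. World frame = base frame: x ahead of the robot, y to its left, z up, the work surface at z = 0. Lengths are in m, angles in degrees, forces in N, time in s.
With the tool pointing down it reaches from about 0.25 to 0.775 m from the base axis. Payload 8.9 kg.
Tool frame: the origin (TCP) lies between the finger pads; the fingertips stand 8 mm ahead of it and the grasp point (between the pads) lies 11 mm behind it (tcp_to_tips is the distance from the TCP to the fingertips, in m); z points along the fingers, y is the line along which they close (so a half turn about z gives the same grasp; the last joint's range is limited). The gripper opens to 85 mm and grips with 20 to 120 N. Pads are 22 mm wide; open, the fingers measure 114 mm over their backs; the gripper's body (76 mm by 85 mm) begins 54 mm behind the grasp point. The pads swing forward as they close: fully open they stand 13 mm farther back than shut.
Start: joints at [62.091, 16.656, -8.789, 64.555, 0, 82.019], TCP at [0.179, 0.494, 0.239] pointing down, gripper open.
Joint ranges: [-144.48, 144.48], [-52.06, 99.96], [-74.48, 78.29], [-112.23, 115.85], [-86.99, 84.42], [-180, 180]. Speed limits (degrees/s): [127.2, 127.2, 159.86, 180, 180, 180].

### API

Orientations are given as a 3x3 rotation matrix whose columns are the frame's x, y, z axes.
In Python, from cell import * gives the robot as it stands. Calls block until the motion is done:
- move_to(position, orientation): joint-space move of the TCP to a pose.
- move_straight(position, ori=None, feed=0.15, contact_N=None): straight line of the TCP; ori=None keeps the orientation; feed is the mean speed in m/s. With contact_N (N) it stops when the force on the tool has changed by that much, and returns True; else False.
- move_joints(angles): joint-space move.
- grip(opening, newtons=None): finger opening in m; newtons is the grip in N (None keeps the last); returns when the fingers have stopped.
- wait(seconds).
- inverse_kinematics(position, orientation): joint angles nearest the present ones, or None.
- snapshot(name): name is "side" or "top"; returns the picture (480x640x3 uint8, red, green, blue); there is no depth.
- camera_info(name): a dict with "fx", "fy", "cx", "cy" (pixels), "R" (3x3) and "t" (3): a world point X has camera coordinates R X + t. Camera axes: x right, y down, z forward; pixel columns grow to the right and rows downward; lengths in m; the calibration is good to about 2 mm. A picture is of the moment at which its call begins. camera_info takes no time and is no camera call.
A pose or a line that the arm cannot do raises MotionError and nothing moves.
- hand_in(): hands the job in; it is judged then, once.
Trained networks look in the newest picture that a camera, given by its name, has taken for a name from the list of things; names that differ only in an ending like _2 or _b are one class to them, and where a whole thing is asked for, a point or a joint stands for the part that bears it (a point fixed in the world has none). Each returns a list of dicts, best first, with "score" (0 to 1); they miss things now and then, are a little off and sometimes report something else, mostly with a low value. They report only what shows in the picture. A call takes as long as a camera call. They do not tell look-alikes from the thing itself.
- recognise(camera, thing): "xy" ([column, row] in pixels, amid what is visible of it).
- cut_out(camera, thing): "mask" (480x640 bool, what is visible of it) and "xy" ([column, row] in pixels, amid what is visible of it).
- pinpoint(camera, thing): "xy" ([column, row] in pixels: a listed point, or the origin of a listed thing).
Readings, each from a call of its own:
- get_time(): time.
- get_q(): joint angles.
- get_qvel(): joint speeds.
- get_effort(): joint torques, N m.
- get_position(): TCP position.
- get_tcp_rot(): TCP orientation.
- get_ft_force(): force on the tool from outside, world axes, zero at the start.
- get_ft_torque(): the same for the moment, N m.
- get_width(): finger opening in m.
- get_grip_force(): force on a finger pad.
Only numpy, scipy, OpenCV 4.12 (cv2) and the standard library are available. Lean on these libraries where they do the work, as an engineer would, in place of code of your own. Each camera call takes 0.05 s, during which the arm holds its last target. There are 200 camera calls.

## Working session

There is one attempt and no reset: what is moved stays moved. The work goes in short steps, each a Python script; the robot and the scene stay as the last script left them, time stands still between calls to the robot, and variables do not carry over. Pictures are saved under pics/ and viewed, at most 10 in all, crops included, and the job is handed in when it is done.

```bash
mkdir -p pics; python3 - <<'E'
from cell import *
import cv2,numpy as np
for c in("side","top"):
    cv2.imwrite(f"pics/{c}0.png",snapshot(c)[:,:,::-1])
    i=camera_info(c);print(c,i["fx"],i["cx"],i["cy"],np.round(i["R"],3).tolist(),np.round(i["t"],3), np.round(-np.array(i["R"]).T@i["t"],3))
    for t in["long_panel_center","short_panel_center","stand_a","nest","fixture","clamp_pivot","clamp_handle","clamp_pad","tub","glue_bottle","bead_jar","brush","spool","tin","sanding_block"]:
        print(t,[(np.round(d["xy"]).astype(int).tolist(),round(d["score"],2)) for d in pinpoint(c,t)[:3]])
print(get_time())
E
```

```text
side 481.0918778730171 325.27037515318506 235.51074767173202 [[0.969, -0.246, -0.017], [-0.178, -0.654, -0.736], [0.17, 0.716, -0.677]] [-0.47   0.219  1.022] [ 0.321 -0.704  0.845]
long_panel_center [([228, 252], 0.97), ([369, 314], 0.74), ([265, 347], 0.67)]
short_panel_center [([392, 429], 0.93), ([314, 198], 0.74)]
stand_a [([410, 449], 0.95), ([378, 339], 0.69)]
nest [([328, 264], 0.85)]
fixture [([327, 276], 0.62)]
clamp_pivot [([318, 228], 0.82)]
clamp_handle [([313, 177], 0.63), ([313, 200], 0.6)]
clamp_pad [([321, 193], 0.82), ([412, 450], 0.63)]
tub [([311, 180], 0.62)]
glue_bottle [([423, 288], 0.98)]
bead_jar [([464, 371], 0.76)]
brush [([387, 392], 0.95), ([392, 426], 0.33)]
spool [([319, 224], 0.6), ([294, 410], 0.57)]
tin [([276, 186], 0.87)]
sanding_block [([450, 324], 0.74), ([277, 190], 0.52), ([328, 277], 0.42)]
top 544.466787190157 326.238931016902 246.00468312392002 [[0.012, -1.0, 0.012], [-0.985, -0.014, -0.172], [0.172, -0.009, -0.985]] [0.011 0.536 1.376] [0.291 0.031 1.447]
long_panel_center [([257, 343], 0.96), ([397, 244], 0.86), ([480, 330], 0.86)]
short_panel_center [([476, 257], 0.74)]
stand_a [([388, 245], 0.92), ([472, 248], 0.77)]
nest [([312, 258], 0.76), ([278, 251], 0.38)]
fixture [([314, 261], 0.69), ([478, 256], 0.67)]
clamp_pivot [([276, 254], 0.55)]
clamp_handle [([234, 247], 0.92), ([276, 247], 0.65)]
clamp_pad [([274, 247], 0.7), ([316, 262], 0.29)]
tub [([166, 239], 0.62), ([387, 183], 0.49)]
glue_bottle [([350, 186], 0.86)]
bead_jar [([350, 186], 0.53)]
brush [([389, 242], 0.51)]
spool [([430, 317], 0.5)]
tin [([172, 280], 0.56), ([433, 251], 0.54)]
sanding_block [([388, 183], 0.61), ([314, 260], 0.22)]
1.6
```

View pics/side0.png

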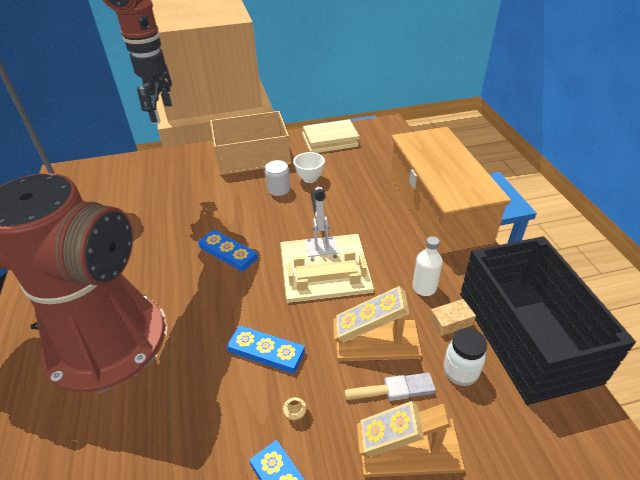

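View pics/top0.png

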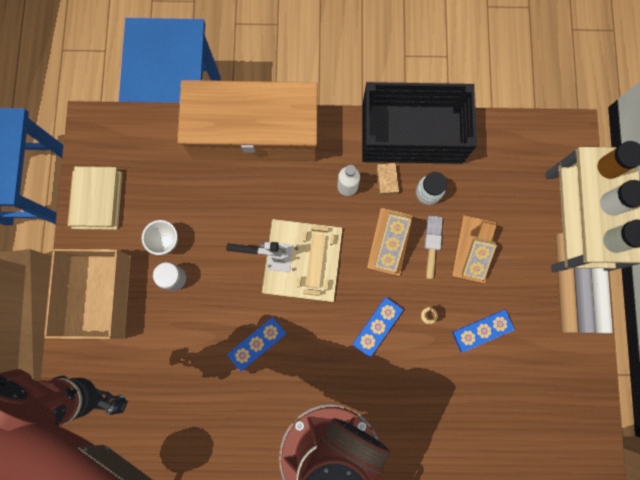

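The clamp is open: its handle lies level at top (245,247), pointing to +y, and the arm is up at side (319,195). The long panel is on the left stand, at top (392,242) and side (372,314). The fixture is at top (303,260). The blue boards are look-alikes. Next I fit box models to the masks.

```bash
cat > h.py <<'E'
from cell import *
import cv2,numpy as np
from scipy.optimize import minimize
from scipy.spatial.transform import Rotation as Ro
CI={c:camera_info(c) for c in("side","top")}
def proj(c,X):
    i=CI[c];p=np.atleast_2d(X)@np.array(i["R"]).T+np.array(i["t"])
    return np.c_[i["fx"]*p[:,0]/p[:,2]+i["cx"],i["fy"]*p[:,1]/p[:,2]+i["cy"]]
def box(x0,x1,y0,y1,z0,z1): return np.array([[x,y,z] for x in(x0,x1) for y in(y0,y1) for z in(z0,z1)])
def render(c,parts,R,t,s=8):
    m=np.zeros((480,640),np.uint8)
    M=np.zeros((480,640),np.float32)
    for P in parts:
        uv=proj(c,P@R.T+t)
        h=cv2.convexHull(np.round(uv*16).astype(np.int32))
        m[:]=0;cv2.fillConvexPoly(m,h,255,cv2.LINE_AA,4);M=np.maximum(M,m/255.)
    return M
def fit(parts,masks,pose,p0,steps):
    def cost(p):
        R,t=pose(p);v=0
        for c,m in masks.items():
            r=render(c,parts,R,t);v+=1-np.minimum(r,m).sum()/np.maximum(r,m).sum()
        return v
    p0=np.array(p0,float)
    S=np.vstack([p0]+[p0+np.eye(len(p0))[k]*steps[k] for k in range(len(p0))])
    r=minimize(cost,p0,method="Nelder-Mead",options=dict(initial_simplex=S,maxiter=400))
    return r.x,r.fun
def tri(a,b):
    A=[];y=[]
    for c,(u,v) in(("side",a),("top",b)):
        i=CI[c];R=np.array(i["R"]);t=np.array(i["t"]);n=[(u-i["cx"])/i["fx"],(v-i["cy"])/i["fy"]]
        for k in(0,1): A.append(R[k]-n[k]*R[2]);y.append(n[k]*t[2]-t[k])
    return np.linalg.lstsq(np.array(A),np.array(y),rcond=None)[0]
Rz=lambda d:Ro.from_euler('z',d,degrees=True).as_matrix()
PANEL=[box(-.075,.075,-.028,.028,-.011,.011)]
# panel on stand: x axis rises at 35 deg along heading yaw
def panel_pose(p): return Rz(p[3])@Ro.from_euler('y',-35,degrees=True).as_matrix(),p[:3]
FIX=[box(-.1,.1,-.06,.13,0,.015),box(-.07,.07,-.018,.018,0,.035)]
def fix_pose(p): return Rz(p[2]),np.array([p[0],p[1],0])
def best(c,thing,near):
    L=cut_out(c,thing);d=min(L,key=lambda d:np.hypot(*(np.array(d["xy"])-near)));return d["mask"].astype(np.float32),d["xy"]
E
python3 - <<'E'
from h import *
I={c:snapshot(c) for c in CI}
pm={};fm={}
for c,a,b in(("side",(371,314),(327,270)),("top",(394,242),(303,260))):
    pm[c],x=best(c,"long_panel_center",a);fm[c],y=best(c,"fixture",b);print(c,x,y,pm[c].sum(),fm[c].sum())
t=tri((371,314),(394,242));print("tri panel",t,"nest",tri((328,264),(312,258)),"piv",tri((318,228),(276,254)))
pp,f=fit(PANEL,pm,panel_pose,[*t,-8],[.01,.01,.01,5]);print("panel",pp,f)
fo={c:cv2.morphologyEx(m,cv2.MORPH_OPEN,np.ones((9,9))) for c,m in fm.items()}
n=tri((328,264),(312,258))
for ms in({"top":fo["top"]},fo):
    fp,f=fit(FIX,ms,fix_pose,[n[0],n[1],-8],[.01,.01,5]);print("fix",fp,f)
out=[]
for c,(u,v) in(("side",(270,150)),("top",(220,170))):
    im=cv2.resize(I[c][v:v+200,u:u+240,::-1],None,fx=3,fy=3,interpolation=cv2.INTER_CUBIC)
    S=lambda uv:np.round((uv-[u,v]+.5)*3).astype(np.int32)
    for R,t,P,col in((*panel_pose(pp),PANEL[0],(0,0,255)),(*fix_pose(fp),FIX[0],(255,0,0)),(*fix_pose(fp),FIX[1],(0,255,0))):
        uv=S(proj(c,P@R.T+t))
        for i in range(8):
            for j in(1,2,4):
                if not i&j: cv2.line(im,uv[i].tolist(),uv[i|j].tolist(),col,1)
    R,t=fix_pose(fp)
    for q in(1.75,):
        for r,o in((.108,-.2),(.132,-.2)):
            k=S(proj(c,R@[0,.095+r*np.sin(q+o),.08+r*np.cos(q+o)]+t))[0];cv2.circle(im,k.tolist(),4,(255,0,255),-1)
    out.append(im)
    cv2.imwrite(f"pics/{c}1.png",im)
E
```

```text
side [374.0, 313.0] [321.5, 263.5] 2163.0 5547.0
top [395.0, 243.7] [301.4, 257.6] 1297.0 5772.0
tri panel [ 0.53956885 -0.15336976  0.09475537] nest [0.50514023 0.05420044 0.03663218] piv [0.50668752 0.14602201 0.0704749 ]
panel [  0.54078664  -0.14956163   0.09005807 -14.04064466] 0.17098552946558776
fix [ 0.49978828  0.04564515 -5.82831342] 0.04756067833900135
fix [ 0.49941754  0.04585201 -6.17389834] 0.18104336250838227
```

View pics/side1.png

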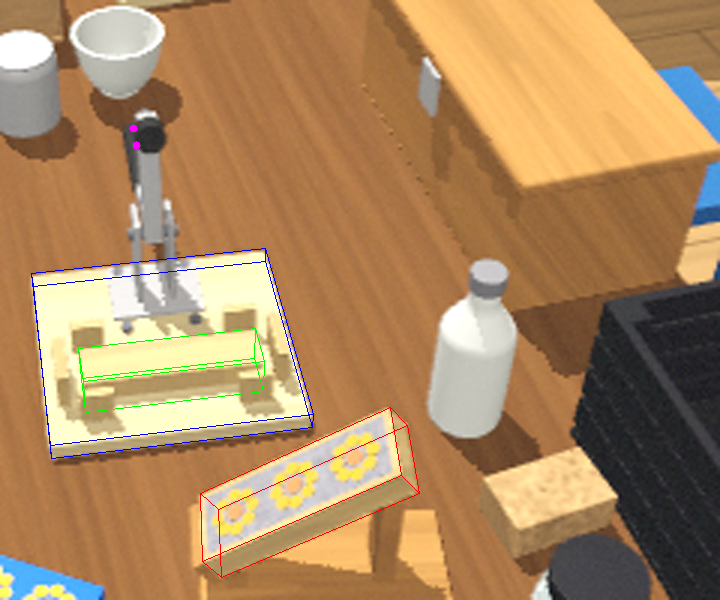

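View pics/top1.png

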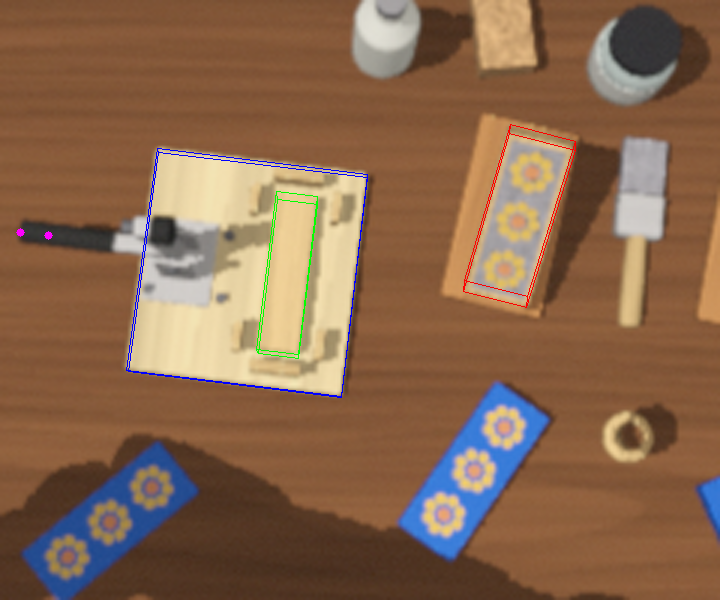

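The fits lie on the objects to within about 2–3 mm. I'll refine the panel from its flower centres, then pick it up.

```bash
cat >> h.py <<'E'
FP=np.array([.4996,.0457,-6.0]); FR=Rz(FP[2]); FT=np.array([FP[0],FP[1],0])
nest=lambda x,y,z: FR@np.array([x,y,z])+FT   # fixture axes, z above the table
def toolR(z,y):
    z=np.array(z)/np.linalg.norm(z);y=np.array(y)/np.linalg.norm(y);return np.c_[np.cross(y,z),y,z]
def pickR(p,z,y):
    C=[(R,inverse_kinematics(p,R)) for R in(toolR(z,y),toolR(z,-np.array(y)))]
    q=np.array(get_q());C=[c for c in C if c[1] is not None]
    return min(C,key=lambda c:np.abs(np.array(c[1])-q).max())[0]
E
python3 - <<'E'
from h import *
guess=np.array([.5408,-.1496,.09]);pts={}
for c in CI:
    I=snapshot(c);R,_=panel_pose([*guess,-13])
    m=np.zeros((480,640),np.uint8);cv2.fillConvexPoly(m,cv2.convexHull(np.round(proj(c,PANEL[0]@R.T+guess)).astype(np.int32)),1)
    hsv=cv2.cvtColor(I,cv2.COLOR_RGB2HSV)
    y=((hsv[...,1]>120)&(hsv[...,0]>8)&(hsv[...,0]<32)&(hsv[...,2]>170)&(m>0)).astype(np.uint8)
    f0=proj(c,np.array([[k,0,.011] for k in(-.048,0,.048)])@R.T+guess)
    v,u=np.nonzero(y);P=np.c_[u,v].astype(float)
    for _ in range(8):
        lab=np.argmin(((P[:,None]-f0)**2).sum(2),1);f0=np.array([P[lab==k].mean(0) for k in range(3)])
    pts[c]=f0;print(c,np.round(f0,1).tolist(),len(P))
F=np.array([tri(pts["side"][k],pts["top"][k]) for k in range(3)]);print(np.round(F,4))
d=F[2]-F[0];print("yaw",np.degrees(np.arctan2(d[1],d[0])),"pitch",np.degrees(np.arctan2(d[2],np.hypot(*d[:2]))),np.linalg.norm(d))
R,_=panel_pose([0,0,0,np.degrees(np.arctan2(d[1],d[0]))]);print("centre",F.mean(0)-.011*R[:,2], "yaw0",np.degrees(np.arctan2(d[1],d[0])))
R,_=panel_pose([0,0,0,-13]);c=guess
for off in(.1,0.):
    p=c-R[:,2]*(.008-off);print(inverse_kinematics(p,pickR(p,-R[:,2],R[:,1])))
print(get_time())
E
```

```text
side [[347.6, 320.6], [367.9, 311.7], [391.0, 301.3]] 481
top [[385.9, 261.4], [390.7, 243.0], [395.5, 223.6]] 235
[[ 0.4957 -0.1361  0.0662]
 [ 0.5365 -0.1452  0.0932]
 [ 0.58   -0.1537  0.1217]]
yaw -11.77671727624934 pitch 32.79394847318429 0.10250661144107956
centre [ 0.543588   -0.14626838  0.08466083] yaw0 -11.77671727624934
[-30.08577157  -1.65894593 -57.21169842   0.65267096   9.7016901
 165.86773323]
[-27.51754824  15.34500977 -56.73031956 -16.20673331   8.26676198
 168.0242186 ]
2.0
```

```bash
python3 - <<'E'
from h import *
C=np.array([.543,-.1465,.086]);R,_=panel_pose([0,0,0,-12])
grip(.085,40)
p=C-R[:,2]*.008;T=pickR(p,-R[:,2],R[:,1])
move_to(p+R[:,2]*.12,T)
print(move_straight(p+R[:,2]*.03,feed=.15,contact_N=10),move_straight(p,feed=.05,contact_N=8))
print(get_position()-p,get_time())
print("w",grip(.03,40),get_width(),get_grip_force(),get_ft_force())
move_straight(get_position()+R[:,2]*.08,feed=.12)
print(get_width(),get_ft_force(),get_time())
cv2.imwrite("pics/g_side.png",snapshot("side")[:,:,::-1]);cv2.imwrite("pics/g_top.png",snapshot("top")[:,:,::-1])
a=cv2.imread("pics/g_side.png")[200:440,240:540];b=cv2.imread("pics/g_top.png")[130:370,250:550]
cv2.imwrite("pics/g.png",cv2.resize(np.vstack([a,b]) if 0 else np.hstack([a,b]),None,fx=1.33,fy=1.33))
E
```

```text
False False
[-0.00014412  0.00012519 -0.0002511 ] 6.1833
w False 0.05556301207307834 41.204845905303955 [-4.50815222 -0.55810203  3.90710484]
0.05549112563889554 [ 0.29481192  0.80272603 -1.54990735] 7.3833
```

View pics/g.png

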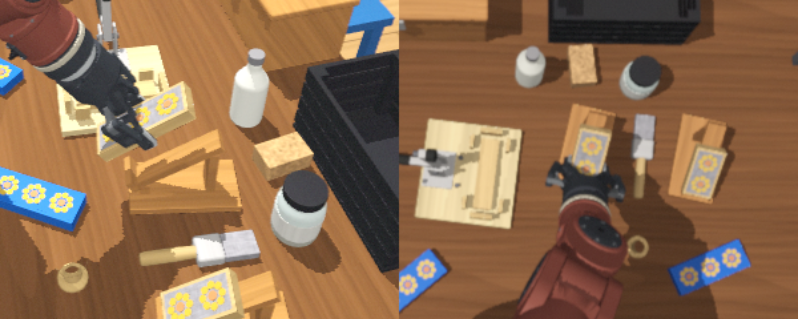

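The panel is held near its middle and clear of the stand (side flowers visible at crop (140,115) and (168,102)). Next I carry it over the nest and check its lengthwise offset in the hand.

```bash
python3 - <<'E'
from h import *
T0=get_tcp_rot();print(np.round(T0,2).tolist())
# keep the same sense of tool y
y=FR[:,1]*np.sign(T0[:,1]@FR[:,1]);T=toolR([0,0,-1],y)
move_straight(get_position()+[0,0,.1],feed=.25)
c=nest(0,0,.046)
move_to(c+[0,0,.162],T); move_straight(c+[0,0,.07-.008],feed=.15)
pc=get_position()+[0,0,.008];print(pc,get_time())
out=[]
for cam in("side","top"):
    I=snapshot(cam)
    pr=proj(cam,np.array([[k,0,.011] for k in(-.05,0,.05)])@FR.T+pc)
    im=I[:,:,::-1].copy()
    for x,yy in pr: cv2.circle(im,(int(round(x)),int(round(yy))),1,(0,0,255),-1)
    # outline
    uv=proj(cam,PANEL[0]@FR.T+pc)
    u,v=pr[1].astype(int)-[65,60]
    im=cv2.resize(im[v:v+120,u:u+130],None,fx=3,fy=3,interpolation=cv2.INTER_CUBIC)
    uv=np.round((uv-[u,v]+.5)*3).astype(int)
    for i in range(8):
        for j in(1,2,4):
            if not i&j: cv2.line(im,uv[i].tolist(),uv[i|j].tolist(),(0,0,255),1)
    out.append(im)
cv2.imwrite("pics/n.png",np.hstack(out))
E
```

```text
[[0.8, -0.21, 0.56], [-0.17, -0.98, -0.12], [0.57, -0.0, -0.82]]
[0.50014975 0.04566962 0.11668095] 13.7583
```

View pics/n.png

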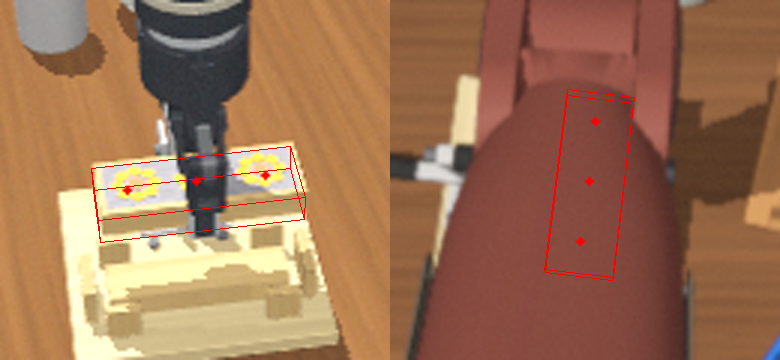

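The panel sits about 1–2 mm towards +x in the hand and perhaps 2 mm high (outer flowers at crop (137,183) and (264,169)). I'll lower it until contact.

```bash
python3 - <<'E'
from h import *
p=nest(-.001,0,.038)
move_straight(p+[0,0,.02],feed=.1)
p[2]=.032;print(move_straight(p,feed=.03,contact_N=6));print(get_position(),get_ft_force(),get_time())
E
```

```text
True
[0.49819951 0.04581452 0.03234681] [-1.25538236 -0.69981474  7.01717494] 15.325
```

```bash
python3 - <<'E'
from h import *
grip(.078);p=get_position();move_straight(p+[0,0,.15],feed=.15)
# step over to above the handle (open, q=1.75), fingers closing along nest x
q=1.75;h=nest(0,.095+.108*np.sin(q-.2),.08+.108*np.cos(q-.2))
grip(.05)
a=h+[0,0,.12];T=pickR(h,[0,0,-1],FR[:,0]);print(inverse_kinematics(h,T))
move_to(a,T);print(get_time())
out=[]
for cam in("side","top"):
    I=snapshot(cam);im=I[:,:,::-1].copy();c=nest(0,0,.046)
    u,v=proj(cam,c)[0].astype(int)-[65,75]
    im=cv2.resize(im[v:v+150,u:u+130],None,fx=3,fy=3,interpolation=cv2.INTER_CUBIC)
    uv=np.round((proj(cam,PANEL[0]@FR.T+c)-[u,v]+.5)*3).astype(int)
    for i in range(8):
        for j in(1,2,4):
            if not i&j: cv2.line(im,uv[i].tolist(),uv[i|j].tolist(),(0,0,255),1)
    out.append(im)
cv2.imwrite("pics/s.png",np.hstack(out))
E
```

```text
[ 18.16096681  29.64091453 -14.10468837  46.2543971    0.
 -65.83903319]
18.9083
```

View pics/s.png

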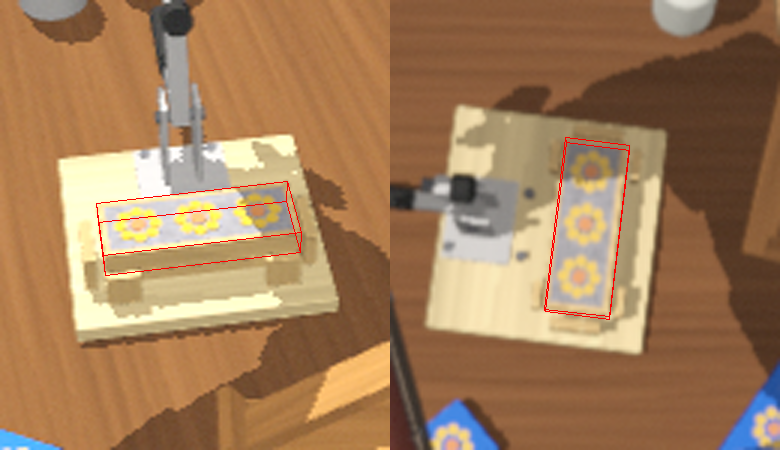

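The panel lies flat between the lips and stops, face up, and matches the expected outline. Next I pinch the handle and follow its arc.

```bash
python3 - <<'E'
from h import *
H=lambda q:nest(0,.095+.108*np.sin(q-.2),.08+.108*np.cos(q-.2)-.009)
print(move_straight(H(1.75),feed=.1,contact_N=8),get_position()-H(1.75))
grip(.01,30);print("w",get_width(),get_ft_force())
for q in np.linspace(1.75,0,15)[1:]:
    move_straight(H(q),feed=.08);print(round(q,2),np.round(get_ft_force(),1),end=" ")
print(get_width(),get_time())
for q in(-.03,-.06):
    if move_straight(H(q),feed=.03,contact_N=10): break
print(np.round(get_ft_force(),1))
grip(.05);print(get_time())
move_straight(get_position()+[0,0,.12],feed=.12);wait(.5)
a=get_position();move_straight(a+FR@[0,.16,.0],feed=.2)
out=[]
for cam in("side","top"):
    im=snapshot(cam)[:,:,::-1];c=nest(0,.03,.046)
    u,v=proj(cam,c)[0].astype(int)-[65,75]
    out.append(cv2.resize(im[v:v+150,u:u+130],None,fx=3,fy=3,interpolation=cv2.INTER_CUBIC))
cv2.imwrite("pics/c.png",np.hstack(out));print(get_time())
E
```

```text
False [0.00044397 0.00014811 0.00059183]
w 0.01889088947345281 [-0.81037295 -1.05532214  5.17101286]
1.62 [ 2.5 -0.2 -5.6] 1.5 [ 2.9 -2.8 -3.7] 1.38 [ 3.3 -2.7 -3.2] 1.25 [ 2.8 -2.9 -3.7] 1.12 [ 4.6 -2.5 -4.8] 1.0 [ 3.3 -1.7 -4.3] 0.88 [ 2.9 -1.4 -3.2] 0.75 [ 2.9 -0.5 -1.1] 0.62 [ 1.5  0.9 -1.2] 0.5 [ 1.   1.2 -0.8] 0.38 [-0.4  0.2  1.5] 0.25 [-1.5 -0.7  1.8] 0.12 [-1.8 -2.1  0.4] 0.0 [-1.4 -1.7  2. ] 0.010389388956012532 25.2583
[-0.9 -3.2  0.7]
26.2417
28.9417
```

View pics/c.png

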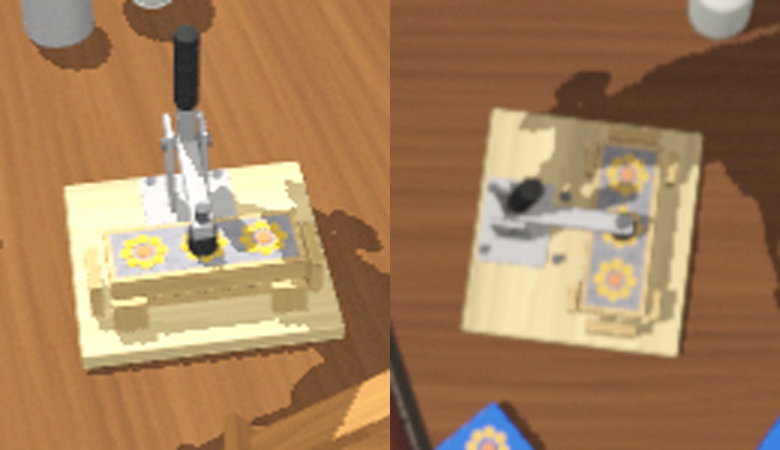

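The pad rests on the middle flower (side crop (203,243), top crop (625,228)) and the handle stands up, so the clamp is shut. I'll check its angle with one projection before handing in.

```bash
python3 - <<'E'
from h import *
for cam,tip in(("side",(186,30)),("top",(538,187))):
    o=proj(cam,nest(0,.03,.046))[0].astype(int)-[65,75]
    for q in(-.1,0,.1,.2):
        f=lambda r,a:np.round((proj(cam,nest(0,.095+r*np.sin(a),.08+r*np.cos(a)))[0]-o)*3+[390*(cam=="top"),0])
        print(cam,q,"grip end",f(.132,q-.2),"pad top/arm end",f(.095,q-np.pi/2))
print(get_width(),get_ft_force())
E
```

```text
side -0.1 grip end [188.  43.] pad top/arm end [202. 230.]
side 0 grip end [185.  29.] pad top/arm end [201. 221.]
side 0.1 grip end [182.  16.] pad top/arm end [201. 212.]
side 0.2 grip end [180.   5.] pad top/arm end [201. 202.]
top -0.1 grip end [548. 190.] pad top/arm end [621. 225.]
top 0 grip end [531. 188.] pad top/arm end [621. 223.]
top 0.1 grip end [514. 185.] pad top/arm end [621. 222.]
top 0.2 grip end [497. 183.] pad top/arm end [619. 220.]
0.05007778494280335 [0.32915945 0.06667163 0.90518302]
```

The grip end agrees with q ≈ 0, so the clamp is shut on the panel and the robot is clear.

```bash
python3 -c "
from cell import *
print(hand_in())"
```

```text
the job is handed in; nothing more can be done
None
```

The long panel lies flat and face up in the nest, and the clamp, which was already open at the start, is shut on it; I handed the job in at about 29 s with the gripper open and clear, and the short panel and bystanders were not touched as far as I could tell.

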